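# Load a coaster into the transfer press

### The job

Load the bench transfer press: push the aluminium carrier plate, with the black coaster lying on its red pad, along the press bed and in under the low platen until its front edge sits square against the back stop, then take the hand away. Only push it: keep the plate flat on the bed, never lift or tip it, keep the coaster in its place on the pad, let nothing bump or rub the press head, and leave the other things on the table where they are.

Things in the scene. Friction and masses are not known exactly. Their poses are not given: they have to be found in the camera images.
- press: Blue-grey bench transfer press, bolted down. Origin on the cutting mat under the platen's centre; +x is the loading direction (in under the platen, to the back stop), z up, +y left of the person loading. Base from x = -330 to +110 mm, 220 wide; its flat top (bed and loading table) is 30 mm above the origin. Columns 24 mm thick at x = 0, y = +-98 mm.
- press_head: Fixed upper part of the press, same origin and axes: aluminium platen (x +-52, y +-64 mm), its flat underside 20 mm above the bed; above it the ram and a blue-grey crosshead (x +-43, y +-118 mm, 125 to 167 mm above the origin). Hand lever with a black ball parked up and back (+x), to 260 mm.
- stop_face (a point): Middle of the face of the dark back stop, at bed height, 55 mm in +x from the press origin; axes as the press. The stop is a bar across the bed, 16 mm high.
- guide_mouth (a point): On the bed, midway between the front ends of the two straight side guides, 52 mm before the platen's centre; axes as the press. The dark guides are 6 mm high, inner faces at y = +-68.5 mm, and run from here to the stop. From here towards -x flared lead-ins open over 35 mm to inner faces at y = +-84 mm.
- carrier: Loose aluminium plate on the bed before the platen: 210 mm long (its x), 130 wide (y), 8 thick, about 0.6 kg. Origin at the centre of its underside, +x to the front edge (which goes in), z up. Along the rear edge (x -99 to -105 mm) a full-width lip rises to 24 mm above the underside. Red pad 1 mm thick on top, x -14 to +102 mm. Fully in, 100 mm stand out before the platen.
- carrier_front (a point): Middle of the carrier's front edge, at its underside.
- carrier_lip (a point): Middle of the outer (rear) face of the carrier's lip, 12 mm above the underside.
- pad_centre (a point): Point on the red pad's top, 50 mm ahead of the carrier's origin, where the coaster belongs.
- coaster: Round black coaster, 92 mm across, 6 mm thick, with a few pale film pieces on it, lying loose on the red pad: its top is 15 mm above the bed, so 5 mm are left under the platen. Origin at the centre of its underside.
- bottle: Green glass bottle, 62 mm across, 215 mm tall, red label, standing on a round mat. Leave alone. Origin at the centre of its foot.
- bottle_mat: Round grey-green drink mat, 96 mm across, 4 mm thick, under the bottle. Leave alone.
- tweezers: Steel tweezers, 130 mm long, lying flat. Leave alone.
- pen: White marker pen with a blue cap, 137 mm long, lying flat. Leave alone.
- coaster_stack: Stack of three finished charcoal coasters, 92 mm across, 18 mm high. Leave alone.
- brayer: Rubber hand roller with a wooden handle, about 170 mm long, 32 mm high, lying flat. Leave alone.
- jar: Small amber jar with a black lid, 54 mm across, 55 mm tall. Leave alone.

How it is judged (in metres and radians):
At the end, for the whole second after the job is handed in: The carrier lies flat on the bed between the side guides, its front edge within 3 mm of the back stop at the middle and square to it within 2 degrees, at rest; the coaster lies on the pad within 7 mm of its place (x of carrier_front in the frame of stop_face above -0.003 m and y of carrier_front in the frame of stop_face between -0.006 and 0.006 m and angle between the x axis of carrier and the x axis of press, either way round below 0.035 rad and z of carrier in the frame of stop_face below 0.003 m and horizontal distance between coaster and pad_centre below 0.007 m and z of coaster in the frame of carrier below 0.012 m and linear speed of each of carrier, coaster below 0.01 m/s); the robot touches nothing.
It fails at once if the carrier is lifted more than 4 mm off the bed or tipped by more than 3 degrees (z of carrier in the frame of stop_face above 0.004 m or angle between carrier's own z axis and vertical above 0.052 rad).
It fails at once if the coaster is shifted more than 8 mm from its place on the pad, or lifted off it (horizontal distance between coaster and pad_centre above 0.008 m or z of coaster in the frame of carrier above 0.014 m).
It fails at once if the carrier, the coaster or the robot bumps or rubs the press head (contact force between any of coaster, carrier and press_head above 1 N or contact force between any of the arm, the fingers and press_head above 3 N).
It fails at once if a thing that should be left alone is moved more than 15 mm (distance of any of bottle, bottle_mat, tweezers, pen, coaster_stack, brayer, jar from where it was at the start of the episode above 0.015 m).
It also fails if it takes over 48 s, if anything falls off the work surface, if the arm or the gripper's body presses on something with over 40 N, if the wrist force passes 120 N, or if a joint passes its speed limit or range.

### The arm

A 6-joint arm with a two-finger parallel gripper is mounted at the origin on the work surface. World frame = base frame: x ahead of the robot, y to its left, z up, the work surface at z = 0. Lengths are in mm, angles in rad, forces in N, time in s.
With the tool pointing down it reaches from about 150 to 775 mm from the base axis. Payload 6.1 kg.
Tool frame: the origin (TCP) lies at the very end of the fingers, on their centre line; the grasp point (between the pads) lies 19 mm behind it; z points along the fingers, y is the line along which they close (so a half turn about z gives the same grasp; the last joint's range is limited). The gripper opens to 85 mm and grips with 20 to 120 N. Pads are 22 mm wide; open, the fingers measure 114 mm over their backs; the gripper's body (76 mm by 85 mm) begins 54 mm behind the grasp point. The pads swing forward as they close: fully open they stand 13 mm farther back than shut.
Start: joints at [-1.212, 0.126, -0.04, 1.405, 0, 1.571], TCP at [184.347, -491.553, 231.295] pointing down, gripper open.
Joint ranges: [-2.72, 2.72], [-0.95, 1.95], [-1.27, 1.35], [-1.78, 2.02], [-1.46, 1.47], [-3.14, 3.14]. Speed limits (rad/s): [2.39, 2.39, 3.01, 3.14, 3.14, 3.14].

### API

Orientations are given as a 3x3 rotation matrix whose columns are the frame's x, y, z axes.
In Python, from bench import get_obs, vision, job gives the robot as it stands.
- The arm moves only by the tool jog_arm, never from a script. Its argument "increments" is a list that holds one entry, the list of rows, each a list of 7 numbers: the shift along the world's x, y, z in units of 0.5 m (1.0 is 0.5 m), then the turn, a rotation vector about the world's x, y, z in units of 90 degrees (1.0 is 90 degrees), then the closure, from 0 (fully open) to 1 (shut). A call has 1 to 20 rows; each row shifts and turns the commanded pose from where the row before left it; what a row does not reach is not made up. A row lasts 1/8 s, in which the tool goes at most 62.5 mm and 10.7 degrees, less where a joint would pass 70% of its speed; a pose out of reach is approached as far as the arm can. A call with a number of a shift or a turn outside -1 to 1 is refused whole. A call with a gripper value outside its range is refused whole. The fingers move at their own pace and stop on an object; "squeeze" is the grip in N (left out, the last holds). Time passes only in rows, so rows that do not move let the fingers close. It gives the time, the measured TCP pose, the force, the opening and the grip force at its end, in the units of the state.
- get_obs(): the state, without advancing time (a new reading comes with each control period).
- vision.read_camera(name): name is "side" or "top"; returns a dict with "frame" (400x640x3 uint8, red, green, blue), "K" (3x3 intrinsics, pixels), "camera_from_world" (4x4, takes a point from world to camera coordinates). Camera axes: x right, y down, z forward; pixel columns grow to the right and rows downward; lengths in mm; the calibration is good to about 2 mm. A picture is of the moment at which its call begins. There is no depth.
- job.hand_in(): hands the job in; it is judged then, once.
The state is a dict: "clock": time; "joint_positions": joint angles; "qvel": joint speeds; "tau": joint torques, N m; "tool_pos": TCP position; "eef_rot": TCP orientation; "contact_force": force on the tool from outside, world axes, zero at the start; "ft_torque": the same for the moment, N m; "finger_gap": finger opening in mm; "grip_force": force on a finger pad.
Only numpy, scipy, OpenCV 4.12 (cv2) and the standard library are available. Lean on these libraries where they do the work, as an engineer would, in place of code of your own. Each camera call takes 0.05 s, during which the arm holds its last target. There are 200 camera calls.

## Working session

There is one attempt and no reset: what is moved stays moved. The work goes in short steps, Python scripts to look and compute and a tool call to move; the robot and the scene stay as the last step left them, time stands still between calls to the robot, and variables do not carry over. Pictures are saved under pics/ and viewed, at most 10 in all, crops included, and the job is handed in when it is done.

Besides the shell and the picture viewer there is one more tool, called after ">>>" by a JSON object that holds its "op" and its "data", one argument or row to a line. jog_arm: Moves the arm, as the interface text tells. Its arguments: {"type":"object","properties":{"increments":{"type":"array","items":{"type":"array","items":{"type":"array","items":{"type":"number","minimum":-1,"maximum":1}}}},"squeeze":{"type":"number"}},"required":["increments"]}

```bash
mkdir -p pics; python3 - <<'E'
from bench import get_obs, vision, job
import cv2,numpy as np
for n in("side","top"):
    c=vision.read_camera(n); cv2.imwrite(f"pics/{n}0.png",c["frame"][:,:,::-1]); np.savez(f"{n}.npz",**c)
    print(n,c["K"].tolist(),np.round(c["camera_from_world"],4).tolist())
print(get_obs())
E
```

```text
side [[361.4894094225043, 0.0, 318.21199043491777], [0.0, 361.4894094225043, 195.93919463005423], [0.0, 0.0, 1.0]] [[-0.8792, -0.476, -0.0196, 483.0377], [-0.2872, 0.5623, -0.7754, 232.3067], [0.3802, -0.6761, -0.6311, 600.7103], [0.0, 0.0, 0.0, 1.0]]
top [[494.46875340695647, 0.0, 322.8799686143475], [0.0, 494.46875340695647, 202.855403237987], [0.0, 0.0, 1.0]] [[-0.0155, -0.9997, 0.0165, -26.6537], [-0.9945, 0.0137, -0.1039, 584.1037], [0.1036, -0.018, -0.9945, 1162.9538], [0.0, 0.0, 0.0, 1.0]]
{'clock': 0.1, 'joint_positions': array([-1.21198931e+00,  1.26338580e-01, -4.04970511e-02,  1.40541891e+00,
        1.91871676e-05,  1.57076987e+00]), 'qvel': array([ 1.24794758e-03, -1.72741057e-03,  2.71824883e-03,  1.39459250e-03,
       -1.24657250e-03,  7.42855325e-05]), 'tau': array([ 7.24532802e-04, -4.36909139e+01,  3.53601480e+01,  1.37346171e-02,
        9.23757455e-06, -1.03454687e-05]), 'tool_pos': array([ 184.23257731, -491.21641254,  230.60099737]), 'eef_rot': array([[ 9.36307132e-01,  3.51181877e-01, -4.94095665e-04],
       [ 3.51182224e-01, -9.36306127e-01,  1.37208256e-03],
       [ 1.92257287e-05, -1.45820830e-03, -9.99998937e-01]]), 'contact_force': array([0.13554643, 0.311756  , 0.02472118]), 'ft_torque': array([-0.04500071, -0.00627337, -0.00676306]), 'grip_force': 0.0, 'finger_gap': 85.37379816526919}
```

View pics/top0.png

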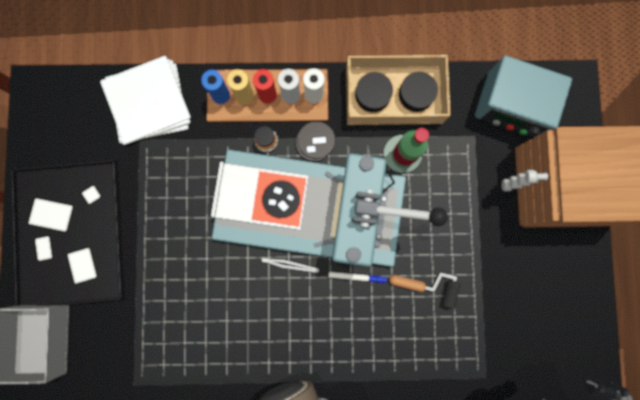

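View pics/side0.png

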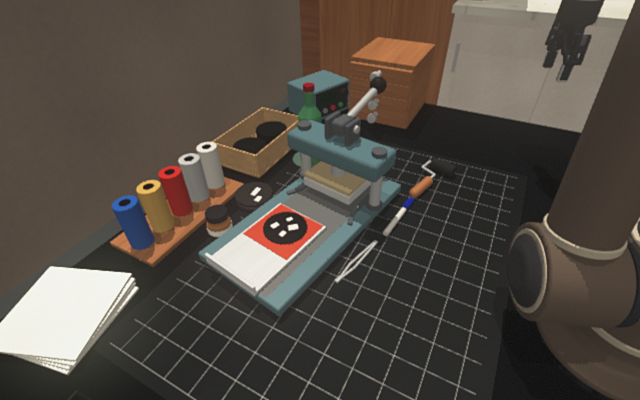

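Top view: the loading direction runs right in the picture (about world −y). The carrier is at px (213–308, 163–228) with its lip on the left, the coaster at (280,199), and the head at x≈335–385. Side view: the lane behind the lip is clear. Next I take enlarged crops for corner measurements.

```bash
python3 - <<'E'
import cv2
a=cv2.imread("pics/top0.png")[140:280,200:410]; cv2.imwrite("pics/topc.png",cv2.resize(a,(798,532),interpolation=cv2.INTER_CUBIC))
a=cv2.imread("pics/side0.png")[170:310,195:405]; cv2.imwrite("pics/sidec.png",cv2.resize(a,(798,532),interpolation=cv2.INTER_CUBIC))
E
```

```text
(no output)
```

View pics/topc.png

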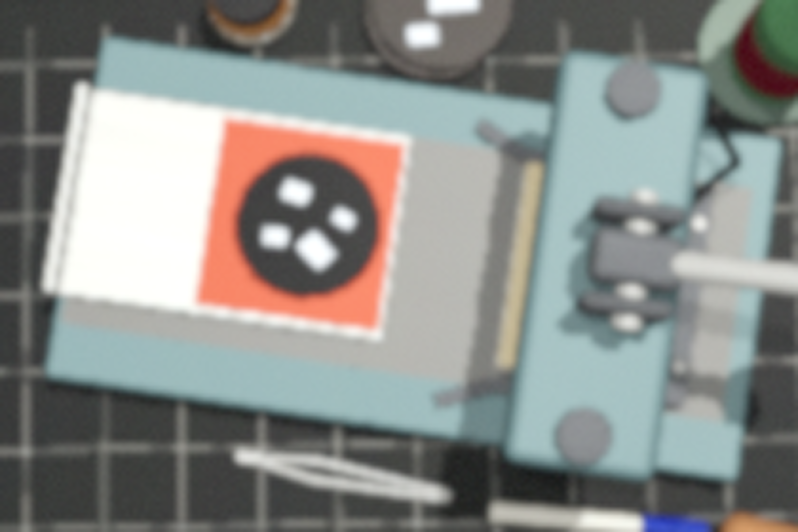

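View pics/sidec.png

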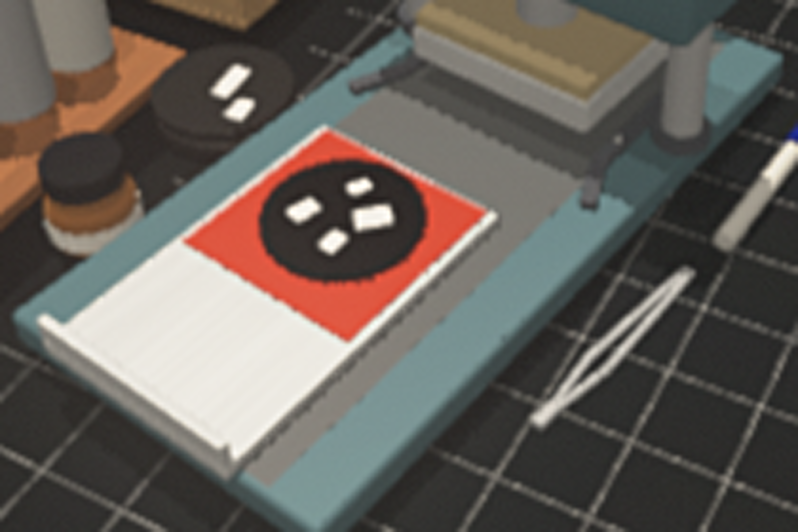

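```bash
cat > h.py <<'E'
import numpy as np,cv2
def ray(c,px,z):
    K,T=c["K"],c["camera_from_world"]; px=np.atleast_2d(px).astype(float)
    d=(np.linalg.inv(K)@np.c_[px,np.ones(len(px))].T).T@T[:3,:3]; o=-T[:3,:3].T@T[:3,3]
    return (o+d*((z-o[2])/d[:,2])[:,None])[:,:2]
def red(c):
    h=cv2.cvtColor(c["frame"],cv2.COLOR_RGB2HSV); m=cv2.inRange(h,(0,120,120),(15,255,255))
    n,l,s,_=cv2.connectedComponentsWithStats(m)
    i=[k for k in range(1,n) if abs(s[k,4])>500]; return l,s,i
E
python3 - <<'E'
from h import *
t,s=np.load("top.npz"),np.load("side.npz")
up=lambda p:(np.array(p)+.5)/3.8-.5
M=2
base=ray(t,up([(104,38),(47,378),(738,478),(782,140)])+[200,140],30+M)
print("base",base.round(1).tolist(),[round(np.linalg.norm(base[i]-base[i-1]),1) for i in range(4)])
x=(base[2]+base[3]-base[0]-base[1]);x/=np.linalg.norm(x);y=np.array([-x[1],x[0]])
o=base.mean(0)+110*x; print("axes",x,np.degrees(np.arctan2(x[1],x[0])),"origin",o)
f=lambda P:np.c_[(P-o)@x,(P-o)@y].round(1).tolist()
print("lip top press",f(ray(t,up([(80,84),(46,290)])+[200,140],54+M)))
print("front top press",f(ray(t,up([(411,136),(382,338)])+[200,140],38+M)))
for n,c,cr in(("top",t,0),("side",s,1)):
    l,st,ids=red(c)
    for k in ids:
        m=(l==k).astype(np.uint8); cs,_=cv2.findContours(m,cv2.RETR_CCOMP,cv2.CHAIN_APPROX_NONE)
        cs=sorted(cs,key=cv2.contourArea)[::-1]
        P=ray(c,cs[0][:,0],39+M).astype(np.float32); r=cv2.minAreaRect(P)
        print(n,st[k].tolist(),"pad c",f(np.array([r[0]])),r[1:], "corners",f(cv2.boxPoints(r)))
        if len(cs)>1:
            e=cv2.fitEllipse(ray(c,cs[1][:,0],44+M).astype(np.float32)); print("coaster",f(np.array([e[0]])),e[1:])
# side: same base corners visible + lip base
u=lambda p:up(p)+[195,170]
print("side base front-left",f(ray(s,u([(18,318)]),32)),"lip top",f(ray(s,u([(40,320),(230,450)]),56)))
E
```

```text
base [[716.8, 195.9], [500.3, 230.5], [431.1, -202.1], [645.2, -236.9]] [np.float64(438.6), np.float64(219.3), np.float64(438.1), np.float64(216.9)]
axes [-0.16044855 -0.98704421] -99.23293246470455 origin [ 555.70704999 -111.73067967]
lip top press [[-334.4, 74.1], [-333.6, -56.3]]
front top press [[-125.6, 74.7], [-124.6, -54.5]]
top [5, 3, 635, 108, 24342] pad c [[-115.5, 337.8]] ((274.2421875, 1569.202880859375), 2.7504100799560547) corners [[-854.6, 40.8], [680.4, 366.6], [623.5, 634.9], [-911.5, 309.1]]
coaster [[557.6, 522.9]] ((24.18109703063965, 54.54711151123047), 106.63731384277344)
top [206, 69, 122, 53, 3096] pad c [[-254.0, 257.5]] ((295.53277587890625, 129.9416046142578), 89.90191650390625) corners [[-97.8, 216.8], [-118.4, 345.1], [-410.2, 298.2], [-389.6, 169.9]]
coaster [[-252.6, 254.0]] ((38.74916458129883, 46.99520492553711), 175.02001953125)
top [547, 125, 93, 98, 8567] pad c [[566.2, 183.5]] ((237.267333984375, 231.2158203125), 0.05243781581521034) corners [[471.2, 47.7], [699.4, 85.0], [661.1, 319.2], [432.9, 281.9]]
coaster [[465.4, 203.9]] ((6.777180194854736
[... 352 characters left out ...]
.0, 381.8]] ((291.5732727050781, 337.30621337890625), 0.18256288766860962) corners [[838.5, 210.3], [1171.2, 265.5], [1123.5, 553.2], [790.8, 498.0]]
side [144, 165, 99, 99, 1789] pad c [[-283.3, 282.7]] ((231.8560333251953, 284.49139404296875), 0.3466041088104248) corners [[-404.2, 144.7], [-123.7, 192.1], [-162.3, 420.7], [-442.8, 373.3]]
coaster [[-205.8, 377.9]] ((24.759248733520508, 30.324970245361328), 43.728599548339844)
side [244, 205, 78, 55, 1121] pad c [[-186.0, 8.4]] ((115.29485321044922, 118.88749694824219), 80.6888198852539) corners [[-128.4, -51.2], [-128.3, 67.7], [-243.6, 67.9], [-243.7, -51.0]]
side base front-left [[-329.1, 103.5]] lip top [[-333.8, 71.6], [-332.3, -60.8]]
```

>>> {"op": "jog_arm", "data": {
  "increments": [
    [[0,0,0.05,0,0,0,0],[0,0,0.1,0,0,0,0],[0.02,0.04,0.05,0,0,0.03,0],[0.05,0.08,0,0,0,0.04,0],[0.05,0.08,0,0,0,0.04,0],[0.05,0.08,0,0,0,0.04,0],[0.05,0.08,0,0,0,0.04,0],[0.05,0.08,0,0,0,0.04,0],[0.05,0.08,0,0,0,0.04,0],[0.05,0.08,0,0,0,0.04,0],[0.05,0.08,0,0,0,0.04,0],[0.05,0.08,0,0,0,0.04,0],[0.05,0.08,0,0,0,0.04,0],[0.05,0.08,0,0,0,0.04,0],[0.05,0.08,0,0,0,0.04,0],[0.05,0.08,0,0,0,0.04,0],[0.05,0.08,0,0,0,0.04,0],[0.05,0.08,0,0,0,0.04,0],[0.05,0.08,0,0,0,0.04,0],[0.05,0.08,0,0,0,0.04,0]]
  ]
}}

```text
clock: 2.6
tool_pos: [619.9, 209.8, 330.8]
eef_rot: [[0.094, 0.996, -0.001], [0.996, -0.094, -0.0], [-0.0, -0.001, -1.0]]
contact_force: [-0.2, -0.3, 0.4]
finger_gap: 85.5
grip_force: 0.0
```

>>> {"op": "jog_arm", "data": {
  "increments": [
    [[0.005,0.05,0,0,0,-0.02,0],[0.005,0.046,0,0,0,-0.022,0],[0,0,-0.05,0,0,0,0],[0,0,-0.09,0,0,0,0],[0,0,-0.1,0,0,0,0],[0,0,-0.1,0,0,0,0],[0,0,-0.1,0,0,0,0],[0,0,-0.08,0,0,0,0],[0,0,-0.04,0,0,0,0],[0,0,-0.02,0,0,0,0],[0,0,-0.01,0,0,0,0],[0,0,0,0,0,0,0]]
  ]
}}

```text
clock: 4.1
tool_pos: [624.7, 256.6, 36.8]
eef_rot: [[0.162, 0.987, 0.001], [0.987, -0.162, 0.0], [0.0, 0.001, -1.0]]
contact_force: [0.3, 0.1, -0.2]
finger_gap: 85.6
grip_force: 0.0
```

```bash
python3 - <<'E'
from bench import vision
import cv2
c=vision.read_camera("side"); cv2.imwrite("pics/s1.png",cv2.resize(c["frame"][150:330,150:420,::-1],(798,532),interpolation=cv2.INTER_CUBIC))
E
```

```text
(no output)
```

View pics/s1.png

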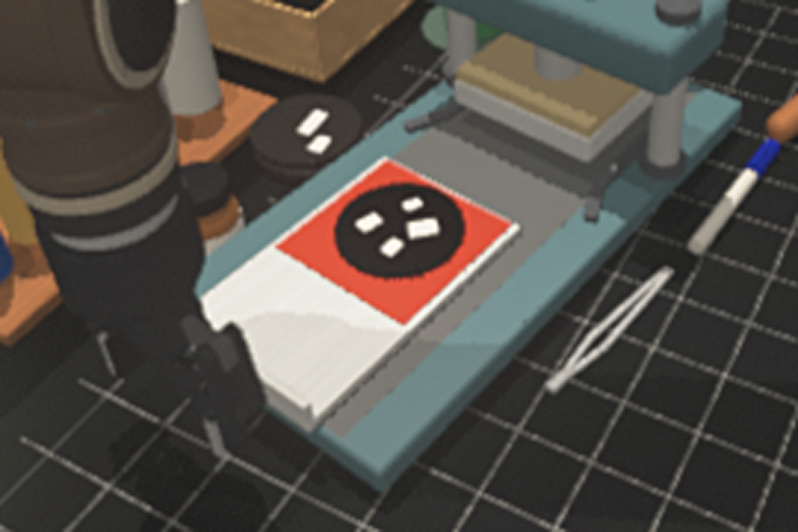

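The wrist is behind the lip, with the near fingertip at px (224,303) and a clear gap to the lip. I'll check how high the tips are.

```bash
python3 - <<'E'
from h import *
s=np.load("side.npz");K,T=s["K"],s["camera_from_world"]
for g in(43,50,57):
  for z in(37,50):
    p=np.array([624.7-.987*g,256.6+.162*g,z,1]);q=K@(T@p)[:3];print(g,z,q[:2]/q[2])
E
```

```text
43 37 [227.8675581  303.49250846]
43 50 [226.50643787 298.98219598]
50 37 [230.61274265 305.61962953]
50 50 [229.28102474 301.11284175]
57 37 [233.3882845  307.77027313]
57 50 [232.08670979 303.26736825]
```

>>> {"op": "jog_arm", "data": {
  "increments": [
    [[0,0,-0.005,0,0,0,0],[-0.0013,-0.0079,0,0,0,0,0],[-0.0013,-0.0079,0,0,0,0,0],[-0.0013,-0.0079,0,0,0,0,0],[-0.0013,-0.0079,0,0,0,0,0],[-0.001,-0.006,0,0,0,0,0],[-0.0006,-0.004,0,0,0,0,0],[-0.0006,-0.004,0,0,0,0,0],[-0.0006,-0.004,0,0,0,0,0],[-0.0006,-0.004,0,0,0,0,0],[-0.0006,-0.004,0,0,0,0,0]]
  ]
}}

```text
clock: 5.52
tool_pos: [619.9, 228.2, 33.8]
eef_rot: [[0.161, 0.987, 0.0], [0.987, -0.161, 0.002], [0.002, 0.0, -1.0]]
contact_force: [1.1, 3.1, -1.2]
finger_gap: 85.5
grip_force: 1.8
```

>>> {"op": "jog_arm", "data": {
  "increments": [
    [[-0.001,-0.003,0,0,0,0,0],[-0.0012,-0.004,0,0,0,0,0],[-0.0018,-0.0058,0,0,0,0,0],[-0.0018,-0.0058,0,0,0,0,0],[-0.0018,-0.0058,0,0,0,0,0],[-0.0018,-0.0058,0,0,0,0,0],[-0.0018,-0.0058,0,0,0,0,0],[-0.0018,-0.0058,0,0,0,0,0],[-0.0018,-0.0058,0,0,0,0,0],[-0.0018,-0.0058,0,0,0,0,0],[-0.0018,-0.0058,0,0,0,0,0],[-0.0018,-0.0058,0,0,0,0,0],[-0.0012,-0.004,0,0,0,0,0],[0,0,0,0,0,0,0]]
  ]
}}

```text
clock: 7.28
tool_pos: [608.9, 192.7, 33.8]
eef_rot: [[0.162, 0.987, -0.0], [0.987, -0.162, -0.001], [-0.001, -0.0, -1.0]]
contact_force: [0.1, 1.8, -0.1]
finger_gap: 85.7
grip_force: 0.9
```

```bash
cat > m.py <<'E'
from h import *
from bench import vision,get_obs
import sys
x=np.array([-.1604,-.9870]);y=np.array([.987,-.1604]);o=np.array([555.7,-111.7])
f=lambda P:np.c_[(P-o)@x,(P-o)@y].round(1).tolist()
for n in("top","side"):
    c=vision.read_camera(n); l,st,ids=red(c)
    for k in ids:
        m=(l==k).astype(np.uint8); cs,_=cv2.findContours(m,cv2.RETR_CCOMP,cv2.CHAIN_APPROX_NONE)
        cs=sorted(cs,key=cv2.contourArea)[::-1]
        P=ray(c,cs[0][:,0],41).astype(np.float32); r=cv2.minAreaRect(P); q=f(np.array([r[0]]))[0]
        if abs(q[1])<25 and q[0]<0: print(n,"pad",q,np.round(r[1],1),"ang",round(r[2],2)); 
        if abs(q[1])<25 and q[0]<0 and len(cs)>1:
            e=cv2.fitEllipse(ray(c,cs[1][:,0],46).astype(np.float32)); print(" coaster",f(np.array([e[0]])),np.round(e[1],1))
    if len(sys.argv)>1:
        a=c["frame"][140:280,195:405] if n=="top" else c["frame"][150:290,200:410]
        cv2.imwrite(f"pics/{sys.argv[1]}_{n}.png",cv2.resize(a[:,:,::-1],(798,532),interpolation=cv2.INTER_CUBIC))
ob=get_obs();print("tcp",f(ob["tool_pos"][None,:2]),ob["tool_pos"][2],ob["contact_force"].round(1))
E
python3 m.py a
```

```text
top pad [-149.0, 3.6] [109.8 113. ] ang 80.7
 coaster [[-143.8, 3.1]] [88.7 89.7]
side pad [-148.7, 3.1] [114.2 118.7] ang 80.46
 coaster [[-144.2, 1.3]] [92.6 99. ]
tcp [[-309.0, 3.7]] 33.759962493232045 [-0.1  1.9  0.2]
```

View pics/a_top.png

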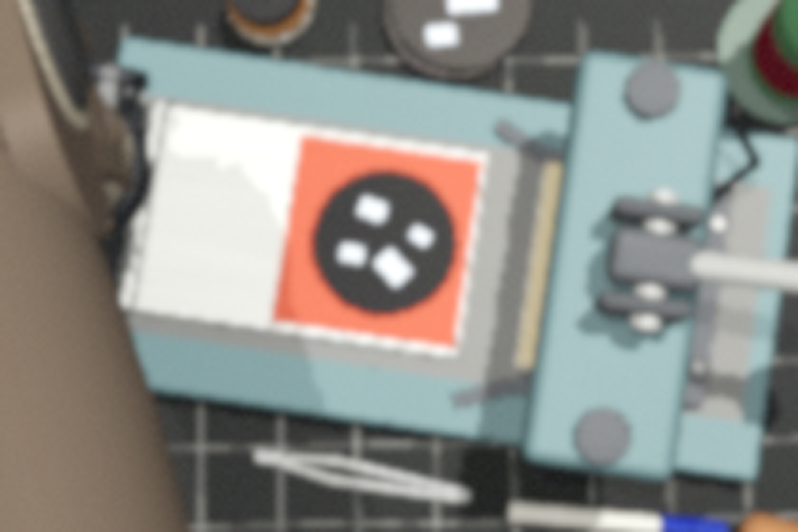

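The plate is travelling square. It is about 3.3 mm too far left and the coaster has not shifted. I'll keep up the diagonal push to the guide mouth.

>>> {"op": "jog_arm", "data": {
  "increments": [
    [[-0.0008,-0.003,0,0,0,0,0],[-0.0011,-0.004,0,0,0,0,0],[-0.0015,-0.0058,0,0,0,0,0],[-0.0015,-0.0058,0,0,0,0,0],[-0.0015,-0.0058,0,0,0,0,0],[-0.0015,-0.0058,0,0,0,0,0],[-0.0015,-0.0058,0,0,0,0,0],[-0.0015,-0.0058,0,0,0,0,0],[-0.0015,-0.0058,0,0,0,0,0],[-0.0015,-0.0058,0,0,0,0,0],[-0.0012,-0.0045,0,0,0,0,0],[-0.0008,-0.003,0,0,0,0,0],[0,0,0,0,0,0,0]]
  ]
}}

```text
clock: 9.0
tool_pos: [601.0, 162.4, 33.8]
eef_rot: [[0.162, 0.987, -0.0], [0.987, -0.162, -0.001], [-0.001, -0.0, -1.0]]
contact_force: [0.6, 2.1, -0.7]
finger_gap: 85.3
grip_force: 1.1
```

```bash
python3 m.py b
```

```text
top pad [-117.3, 1.1] [110.1 113.6] ang 80.63
 coaster [[-112.1, 0.2]] [89.  90.1]
side pad [-116.5, 0.2] [116.2 118.7] ang 80.65
tcp [[-277.8, 0.8]] 33.78136913526084 [ 0.2  0.7 -0.5]
```

View pics/b_side.png

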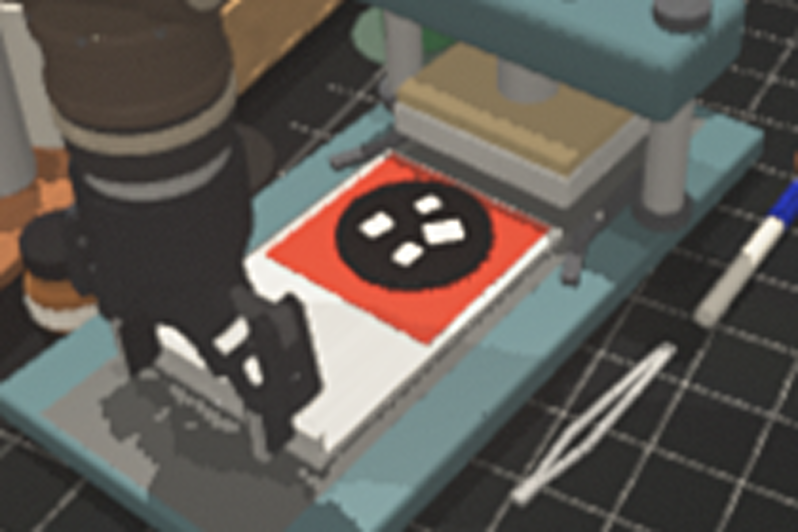

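The plate is centred (y ≈ 0.5 mm) with its front at the mouth. From here I push straight.

>>> {"op": "jog_arm", "data": {
  "increments": [
    [[-0.0004,-0.0025,0,0,0,0,0],[-0.0006,-0.004,0,0,0,0,0],[-0.0008,-0.005,0,0,0,0,0],[-0.0008,-0.005,0,0,0,0,0],[-0.0008,-0.005,0,0,0,0,0],[-0.0008,-0.005,0,0,0,0,0],[-0.0008,-0.005,0,0,0,0,0],[-0.0008,-0.005,0,0,0,0,0],[-0.0008,-0.005,0,0,0,0,0],[-0.0008,-0.005,0,0,0,0,0],[-0.0008,-0.005,0,0,0,0,0],[-0.0008,-0.005,0,0,0,0,0],[-0.0008,-0.005,0,0,0,0,0],[-0.0008,-0.005,0,0,0,0,0],[-0.0008,-0.005,0,0,0,0,0],[-0.0008,-0.005,0,0,0,0,0],[-0.0008,-0.005,0,0,0,0,0],[-0.0008,-0.005,0,0,0,0,0],[-0.0008,-0.005,0,0,0,0,0],[-0.0006,-0.003,0,0,0,0,0]]
  ]
}}

```text
clock: 11.6
tool_pos: [593.5, 115.3, 33.8]
eef_rot: [[0.162, 0.987, -0.0], [0.987, -0.162, -0.0], [-0.0, -0.0, -1.0]]
contact_force: [0.9, 3.1, -1.6]
finger_gap: 85.5
grip_force: 1.8
```

```bash
python3 m.py c
```

```text
top pad [-90.1, 1.4] [ 69.4 114.1] ang 80.71
side pad [-84.2, 0.3] [ 85.8 118.8] ang 80.92
tcp [[-229.9, 0.9]] 33.753420427663926 [ 0.9  2.1 -0.9]
```

Force is normal at about 3 N and the plate is square. I continue.

>>> {"op": "jog_arm", "data": {
  "increments": [
    [[-0.0004,-0.0025,0,0,0,0,0],[-0.0006,-0.004,0,0,0,0,0],[-0.0008,-0.005,0,0,0,0,0],[-0.0008,-0.005,0,0,0,0,0],[-0.0008,-0.005,0,0,0,0,0],[-0.0008,-0.005,0,0,0,0,0],[-0.0008,-0.005,0,0,0,0,0],[-0.0008,-0.005,0,0,0,0,0],[-0.0008,-0.005,0,0,0,0,0],[-0.0008,-0.005,0,0,0,0,0],[-0.0008,-0.005,0,0,0,0,0],[-0.0008,-0.005,0,0,0,0,0],[-0.0008,-0.005,0,0,0,0,0],[-0.0008,-0.005,0,0,0,0,0],[-0.0008,-0.005,0,0,0,0,0],[-0.0008,-0.005,0,0,0,0,0],[-0.0008,-0.005,0,0,0,0,0],[-0.0008,-0.005,0,0,0,0,0],[-0.0008,-0.005,0,0,0,0,0],[-0.0006,-0.003,0,0,0,0,0]]
  ]
}}

```text
clock: 14.2
tool_pos: [585.9, 68.0, 33.8]
eef_rot: [[0.162, 0.987, 0.0], [0.987, -0.162, -0.0], [-0.0, 0.0, -1.0]]
contact_force: [1.4, 2.7, -1.3]
finger_gap: 85.5
grip_force: 1.8
```

>>> {"op": "jog_arm", "data": {
  "increments": [
    [[-0.0003,-0.002,0,0,0,0,0],[-0.0003,-0.002,0,0,0,0,0],[-0.0003,-0.002,0,0,0,0,0],[-0.0003,-0.002,0,0,0,0,0],[-0.0003,-0.002,0,0,0,0,0],[-0.0003,-0.002,0,0,0,0,0],[-0.0003,-0.002,0,0,0,0,0],[-0.0003,-0.002,0,0,0,0,0],[-0.0003,-0.002,0,0,0,0,0],[-0.0003,-0.002,0,0,0,0,0],[-0.0003,-0.002,0,0,0,0,0],[-0.0003,-0.002,0,0,0,0,0]]
  ]
}}

```text
clock: 15.7
tool_pos: [584.1, 56.1, 33.8]
eef_rot: [[0.162, 0.987, -0.0], [0.987, -0.162, -0.0], [-0.0, -0.0, -1.0]]
contact_force: [0.2, 3.0, -1.3]
finger_gap: 85.5
grip_force: 1.7
```

>>> {"op": "jog_arm", "data": {
  "increments": [
    [[-0.0002,-0.0015,0,0,0,0,0],[-0.0002,-0.0015,0,0,0,0,0],[0,0,0,0,0,0,0]]
  ]
}}

```text
clock: 16.08
tool_pos: [583.9, 54.6, 33.8]
eef_rot: [[0.162, 0.987, -0.0], [0.987, -0.162, -0.0], [-0.0, -0.0, -1.0]]
contact_force: [0.6, 3.8, -0.3]
finger_gap: 85.4
grip_force: 1.4
```

>>> {"op": "jog_arm", "data": {
  "increments": [
    [[-0.0002,-0.0015,0,0,0,0,0],[-0.0002,-0.0015,0,0,0,0,0],[0,0,0,0,0,0,0]]
  ]
}}

```text
clock: 16.45
tool_pos: [583.7, 53.1, 33.8]
eef_rot: [[0.162, 0.987, -0.0], [0.987, -0.162, -0.0], [-0.0, -0.0, -1.0]]
contact_force: [0.7, 2.6, -1.8]
finger_gap: 85.2
grip_force: 1.6
```

>>> {"op": "jog_arm", "data": {
  "increments": [
    [[-0.0002,-0.0015,0,0,0,0,0],[-0.0002,-0.0015,0,0,0,0,0],[0,0,0,0,0,0,0]]
  ]
}}

```text
clock: 16.82
tool_pos: [583.9, 53.0, 33.9]
eef_rot: [[0.162, 0.987, 0.001], [0.987, -0.162, 0.003], [0.003, 0.0, -1.0]]
contact_force: [2.0, 8.4, -2.5]
finger_gap: 85.5
grip_force: 4.2
```

The force rises at TCP x ≈ −167, exactly where the stop was expected. A little more pressure will seat the plate square.

>>> {"op": "jog_arm", "data": {
  "increments": [
    [[-0.0002,-0.0015,0,0,0,0,0],[-0.0002,-0.001,0,0,0,0,0],[0,0,0,0,0,0,0]]
  ]
}}

```text
clock: 17.2
tool_pos: [584.0, 52.9, 34.0]
eef_rot: [[0.161, 0.987, 0.001], [0.987, -0.161, 0.005], [0.005, 0.0, -1.0]]
contact_force: [2.6, 13.1, -2.4]
finger_gap: 85.7
grip_force: 6.4
```

>>> {"op": "jog_arm", "data": {
  "increments": [
    [[0.0005,0.003,0,0,0,0,0],[0.001,0.006,0,0,0,0,0],[0.002,0.012,0,0,0,0,0],[0.003,0.02,0,0,0,0,0],[0.005,0.03,0,0,0,0,0],[0.005,0.03,0,0,0,0,0],[0,0.01,0.05,0,0,0,0],[0,0.01,0.1,0,0,0,0],[0,0.01,0.1,0,0,0,0],[0,0,0.1,0,0,0,0],[0,0,0.05,0,0,0,0],[0,0,0,0,0,0,0],[0,0,0,0,0,0,0]]
  ]
}}

```text
clock: 18.82
tool_pos: [591.2, 116.4, 232.5]
eef_rot: [[0.162, 0.987, -0.001], [0.987, -0.162, -0.0], [-0.001, -0.001, -1.0]]
contact_force: [-0.3, 0.3, -0.5]
finger_gap: 85.4
grip_force: 0.0
```

```bash
python3 m.py d
```

```text
tcp [[-230.5, -1.8]] 231.97739938740332 [-0.7 -0.5 -0.4]
```

View pics/d_top.png

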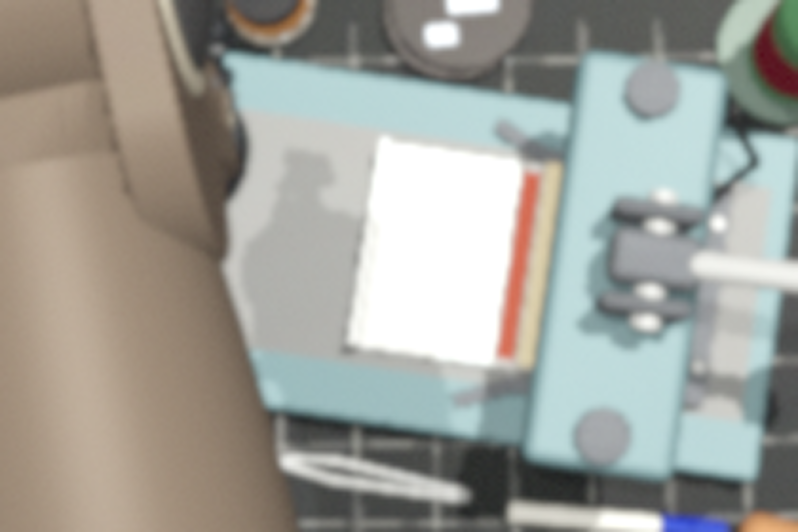

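View pics/d_side.png

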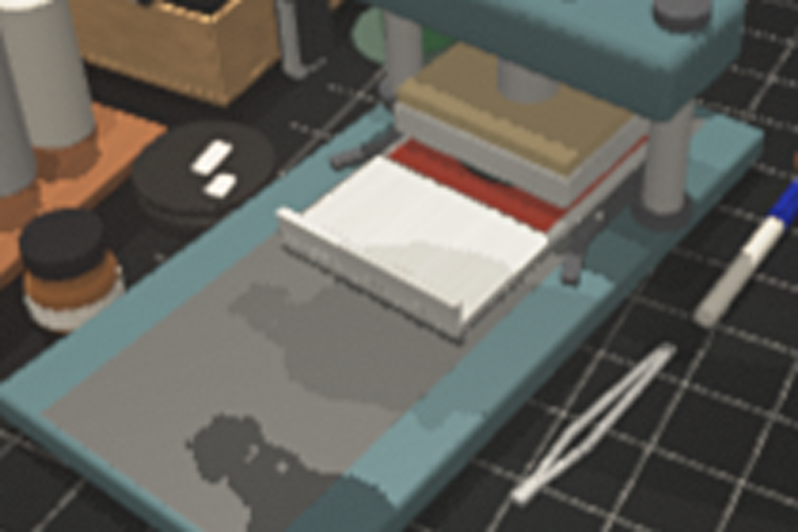

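The plate is fully in with the coaster under the platen, and the hand is clear. The lip corners in the top crop are at about (374,137) and (347,347). I check those against x = −155, then hand in if they agree.

```bash
python3 - <<'E'
from h import *
t=np.load("top.npz");x=np.array([-.1604,-.9870]);y=np.array([.987,-.1604]);o=np.array([555.7,-111.7])
P=ray(t,(np.array([(374,137),(347,347)])+.5)/3.8-.5+[195,140],56)
r=np.c_[(P-o)@x,(P-o)@y];print(r.round(1))
if abs(r[:,0].mean()+155)<4 and abs(r[:,1].mean())<5:
    from bench import job;print(job.hand_in())
E
```

```text
[[-159.5   66.4]
 [-156.1  -65.6]]
the job is handed in; nothing more can be done
None
```

The carrier plate is pushed in under the platen against the back stop and the hand is clear; I handed the job in at about 19 s, and no verdict was returned. The force rose where the stop was expected, and the lip measured within 3 mm of its final place. The lip corners I read off the picture by eye put it about 1.5° out of square (limit 2°), and the coaster, last seen unshifted near the guide mouth, was mostly hidden by the platen at the end.

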